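# Index the next culture dish under the counting camera and clear the counted one

### The job

The culture dish under the camera has been counted. Pull up the spring index knob at the front of the dish slide, move the carriage one notch so that the other dish on it (not the flat white tile) stands under the lens, and let the knob drop fully home in its notch. Then take the counted dish off the carriage and set it down, without dropping it, squarely and upright on top of the small pile of two dishes on the bench, leaving everything else as it stands.

Things in the scene. Friction and masses are not known exactly. Their poses are not given: they have to be found in the camera images.
- stand: Imaging stand, fixed: base plate x -130..110, y -215..215, top z 12 mm. Origin on the bench under the lens; +x away from the robot side, +y left along the slide. Column at x 88 mm, 227 mm high, carries an arm with a 34 mm wide camera over the origin (z 126 to 210 mm): nothing under it can be lifted out. Steel index bar along x = -95 mm, notches at y -85, 0, 85 mm.
- carriage (a joint): Grey sliding plate of the stand (x -120..45 mm, 246 mm along y, top z 34 mm); displacement in m along the stand's +y. 0 at the start; notches at -0.085, 0, 0.085 (pin holds it, 1 mm play); stops at +-0.1; friction 2 N. Three nests 85 mm apart, each four dowels 6 mm thick, 8 mm high, on a 64 mm circle at 45 degrees to x and y: grip a dish along the stand's x or y.
- plunger (a joint): Lift of the spring index pin in m: 0 fully home in a notch, 0.015 fully up. Above 0.008 it is clear of the notches; let go between notches it rides on the bar at about 0.008. The spring pushes it down with 5 N at 0, 9 N at 0.015. Pin 8 mm with a round tip, notch 10 mm wide.
- knob_grip (a point): Centre of the index pin's black knob on the carriage's front ledge (stand x -95 mm), 67 mm above the bench when home. Knob 24 mm across, 19 mm high, free all round; the 18 mm thick threaded body under it ends at z 49 mm. Pulled straight up; it travels with the carriage, so the carriage can be drawn along by it.
- lens_axis (a point): Point on the camera's optical axis at the height of a dish's top on the carriage (49 mm above the bench); fixed to the stand.
- nest_mid (a point): Centre of the floor of the carriage's middle nest; it travels with the carriage.
- dish_counted: Closed culture dish, clear plastic with pale agar inside, 55 mm across and 15 mm high, about 30 g; at the start in the middle nest under the lens. Origin at the centre of its underside, z up.
- dish_waiting: The same kind of dish, in one of the outer nests (either side). Origin at the centre of its underside.
- tile: Plain white ceramic reference tile, a flat disc 55 mm across and 6 mm thick, in the other outer nest. Origin at the centre of its underside. It stays in its nest.
- pile_low: Lower dish of the pile of two earlier dishes on the bench left or right of the stand; same 55 x 15 mm dish, loose. Origin at the centre of its underside.
- pile_top: Upper dish of that pile, loose; same size; its lid top is 30 mm above the bench. Origin at the centre of its underside.
- tube_rack_grey: Bystander: grey tube rack 90 x 90 x 47 mm, on the side of the stand where the pile is not.
- marker_black: Bystander: black marker pen 144 mm long, 15 mm thick, lying near the bench's front edge on the right.
Things that resemble listed ones, but are neither listed nor needed, are in the scene too. Of the things like the tile, leave any that is red; of the rest the larger one is meant.

How it is judged:
By the outcome, as a careful person would: the job done as asked, in the order asked, and still so for the second after the job is handed in, with the robot touching nothing.
It also fails if it takes over 64 s, if anything falls off the work surface, if the arm or the gripper's body presses on something with over 40 N, if the wrist force passes 120 N, or if a joint passes its speed limit or range.

### The arm

A 6-joint arm with a two-finger parallel gripper is mounted at the origin on a cart in front of the work surface, level with it; the furniture and walls round the work are solid. World frame = base frame: x ahead of the robot, y to its left, z up, the work surface at z = 0. Lengths are in mm, angles in rad, forces in N, time in s.
With the tool pointing down it reaches from about 300 to 775 mm from the base axis. Payload 14.6 kg.
Tool frame: the origin (TCP) lies between the finger pads; the fingertips stand ahead of it and the grasp point (between the pads) lies 11 mm behind it (manip.finger_overhang is the z of the fingertips in the tool frame, in mm); z points along the fingers, y is the line along which they close (so a half turn about z gives the same grasp; the last joint's range is limited). The gripper opens to 94 mm and grips with 3 to 60 N. Pads are 16 mm wide; open, the fingers measure 119 mm over their backs; the gripper's body (75 mm by 177 mm) begins 78 mm behind the grasp point.
Start: joints at [-1.177, 0.3, 1.521, -0, 1.321, -0.067], TCP at [244.557, -492.627, 213.446] pointing down, gripper open.
Joint ranges: [-3.03, 3.03], [-0.79, 2.21], [0.23, 2.52], [-1.04, 4.18], [0, 3.07], [-2.55, 2.55]. Speed limits (rad/s): [2.22, 2.22, 2.57, 3.14, 3.14, 3.14].

### API

Orientations are given as [roll, pitch, yaw] about the fixed x, y, z axes, in that order (R = Rz(yaw) Ry(pitch) Rx(roll)).
In Python, from cell import manip gives the robot as it stands.
- The arm moves only by the tool jog_arm, never from a script. Its argument "series" is a list of rows, each a list of 7 numbers: the shift along the world's x, y, z as a fraction of full scale, then the turn, a rotation vector about the world's x, y, z as a fraction of full scale, then the closure, from 0 (fully open) to 1 (shut). In form: [[dx, dy, dz, wx, wy, wz, fingers], ...]. A call has 1 to 8 rows; each row is the pose to reach, as a shift and turn from the pose commanded when the call began; what a row does not reach only later rows make up. Full scale, the value 1, is 120 mm for a shift and 90 degrees for a turn. A row lasts 1/12 s, in which the tool goes at most 41.7 mm and 7.16 degrees, less where a joint would pass 70% of its speed; a pose out of reach is approached as far as the arm can. A call with a number of a shift or a turn outside -1 to 1 is refused whole. A call with a gripper value outside its range is refused whole. The fingers move at their own pace and stop on an object; "grip_force" is the grip in N (left out, the last holds). Time passes only in rows, so rows that repeat a pose let the fingers close. It gives the time, the measured TCP pose, the force, the opening and the grip force at its end, in the units of the state.
- manip.read_state(): the state, without advancing time (a new reading comes with each control period).
- manip.camera(name): name is "scene" or "side" or "wrist"; returns a dict with "frame" (384x512x3 uint8, red, green, blue), "vfov" (degrees; the focal length in pixels is half the picture's height over the tangent of half this angle, whatever the lens; pixels are square), "cx", "cy" (the principal point, pixels), "R" (3x3) and "t" (3): a world point X has camera coordinates R X + t; the wrist camera has in their place "hand_eye" (4x4, takes a point from camera to tool coordinates, whose origin is the TCP and whose axes are the flange's). Camera axes: x right, y down, z forward; pixel columns grow to the right and rows downward; lengths in mm; the calibration is good to about 2 mm. A picture is of the moment at which its call begins: read the wrist's pose just before it. There is no depth.
- manip.sign_off(): hands the job in; it is judged then, once.
The state is a dict: "clock": time; "joints": joint angles; "qd": joint speeds; "effort": joint torques, N m; "eef_pos": TCP position; "eef_rot": TCP orientation; "wrist_force": force on the tool from outside, world axes, zero at the start; "moment": the same for the moment, N m; "finger_gap": finger opening in mm; "finger_force": force on a finger pad.
Only numpy, scipy, OpenCV 4.12 (cv2) and the standard library are available. Lean on these libraries where they do the work, as an engineer would, in place of code of your own. Each camera call takes 0.05 s, during which the arm holds its last target. There are 200 camera calls.

## Working session

There is one attempt and no reset: what is moved stays moved. The work goes in short steps, Python scripts to look and compute and a tool call to move; the robot and the scene stay as the last step left them, time stands still between calls to the robot, and variables do not carry over. Pictures are saved under pics/ and viewed, at most 10 in all, crops included, and the job is handed in when it is done.

Besides the shell and the picture viewer there is one more tool, called after "Request:" in YAML: its name, and indented under it one key for each argument. jog_arm: Moves the arm, as the interface text tells. Its arguments: {"type":"object","properties":{"series":{"type":"array"},"grip_force":{"type":"number"}},"required":["series"]}

```bash
ls; mkdir -p pics; cat > h.py <<'E'
import numpy as np, cv2
from cell import manip
def shot(n):
    s=manip.read_state(); c=manip.camera(n); c['s']=s; return c
def f(c): return c['frame'].shape[0]/2/np.tan(np.radians(c['vfov'])/2)
E
python3 - <<'E'
from h import *
a=shot('scene');b=shot('side')
for n,c in(('scene',a),('side',b)):
    cv2.imwrite(f'pics/{n}0.png',cv2.resize(c['frame'][:,:,::-1],(800,600),interpolation=cv2.INTER_CUBIC))
    print(n,{k:np.round(v,4).tolist() for k,v in c.items() if k in('vfov','cx','cy','R','t')}, [k for k in c], (-np.array(c['R']).T@c['t']).round())
print(manip.read_state(),[x for x in dir(manip) if x[0]!='_'],manip.finger_overhang)
E
```

```text
pics
scene {'vfov': 48.8882, 'cx': 251.7848, 'cy': 196.0744, 'R': [[0.6182, -0.7859, 0.0129], [-0.3107, -0.2594, -0.9145], [0.722, 0.5613, -0.4045]], 't': [-311.3079, 215.9659, 839.7435]} ['frame', 'vfov', 'cx', 'cy', 'R', 't', 's'] [-347. -660.  541.]
side {'vfov': 52.0323, 'cx': 258.9359, 'cy': 193.0596, 'R': [[-0.9999, 0.0061, 0.0098], [-0.0036, 0.6355, -0.7721], [-0.0109, -0.7721, -0.6355]], 't': [454.1157, 67.4833, 1440.9945]} ['frame', 'vfov', 'cx', 'cy', 'R', 't', 's'] [ 470. 1067.  963.]
{'clock': 0.1, 'joints': array([-1.17660443e+00,  3.00435016e-01,  1.52152215e+00,  7.70947342e-07,
        1.32071505e+00, -6.66381648e-02]), 'qd': array([-9.08441900e-04, -9.23627406e-04, -2.94740928e-03,  4.27761944e-06,
        1.30753676e-03, -4.74895004e-04]), 'effort': array([ 7.98568253e-04, -5.32645333e+01, -3.53280294e+01,  7.08952686e-02,
        2.35057133e-02, -9.02219108e-05]), 'eef_pos': array([ 244.46942329, -492.42075038,  212.93105106]), 'eef_rot': array([-3.14051554e+00, -7.26320367e-05,  4.60829830e-01]), 'wrist_force': array([ 0.75140224, -1.11291015,  0.27037358]), 'moment': array([-0.01347198,  0.01751526,  0.02905676]), 'finger_force': 0.0, 'finger_gap': 93.9504612611483} ['Unreachable', 'camera', 'finger_overhang', 'read_state', 'sign_off'] 8.0
```

View pics/scene0.png

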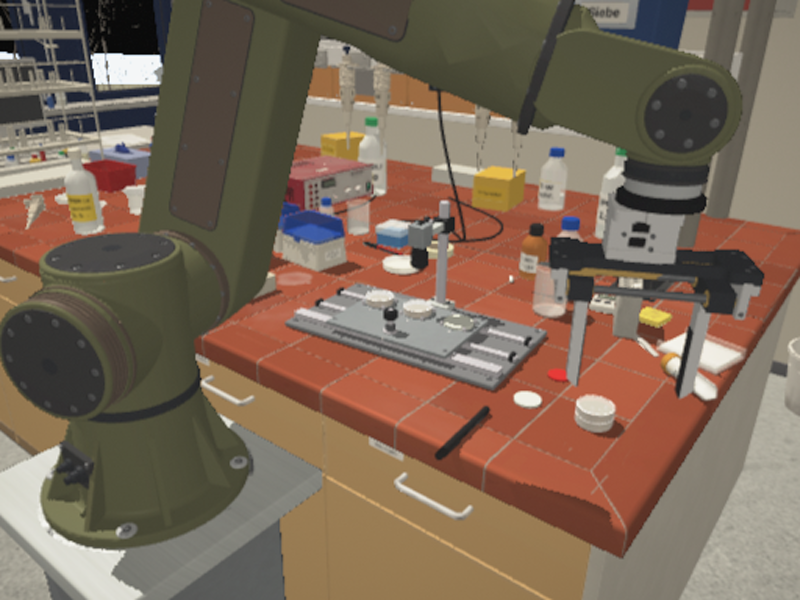

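View pics/side0.png

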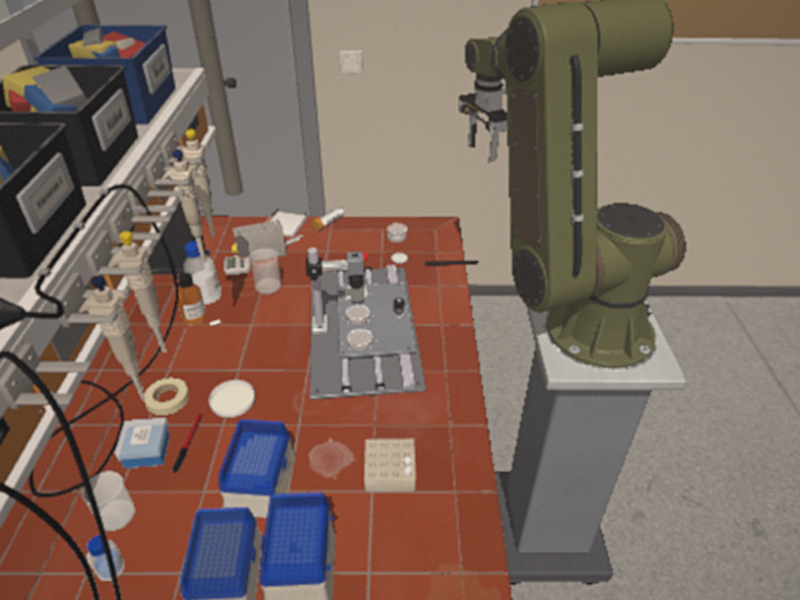

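The scene view shows the stand's nests at (380,297), (420,309) and (458,322), the knob at (390,315), and the pile at (595,412). A loose white disc lies at (527,399) and a red one at (557,375). The side view shows the pile at (397,232) and the knob at (399,305).

Next is a close crop to tell the waiting dish from the tile.

```bash
python3 - <<'E'
from h import *
a=shot('scene');b=shot('side')
A=cv2.resize(a['frame'][175:255,180:355,::-1],(788,360),interpolation=cv2.INTER_CUBIC)
B=cv2.resize(b['frame'][155:255,190:300,::-1],None,fx=2.4,fy=2.4,interpolation=cv2.INTER_CUBIC)
P=cv2.resize(a['frame'][235:285,320:405,::-1],None,fx=4.5,fy=4.5,interpolation=cv2.INTER_CUBIC)
im=np.zeros((600,788,3),np.uint8); im[:360]=A; im[360:600,:264]=B; im[360:585,300:300+P.shape[1]]=P
cv2.imwrite('pics/crop1.png',im)
E
```

```text
(no output)
```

View pics/crop1.png

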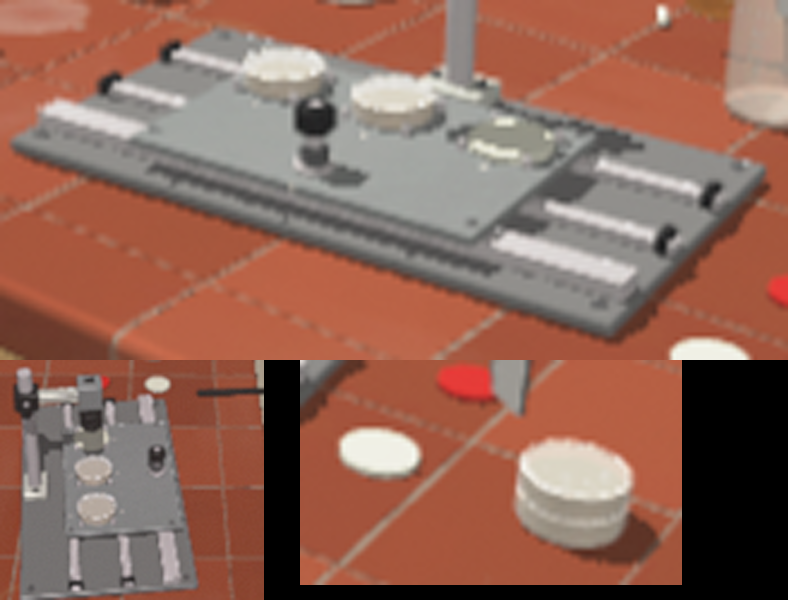

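The crop shows the tall pale dish in the far-left nest at (285,72), which is the waiting dish. The counted dish is in the middle at (393,100), and the flat shaded tile is at (510,140). The carriage therefore moves towards stand -y. Things that could be mistaken:
- **Dishes:** the nest dishes against the pile at crop (574,490).
- **Discs:** the tile against the loose white disc at (380,452) and the red disc at (470,380). All of these are left alone.

Next I'll fit the stand pose.

```bash
cat >> h.py <<'E'
def ray(c,uv,z):
    """world point on height z seen at pixel uv"""
    if 'hand_eye' in c:
        from scipy.spatial.transform import Rotation as Ro
        T=np.eye(4);T[:3,:3]=Ro.from_euler('xyz',c['s']['eef_rot']).as_matrix();T[:3,3]=c['s']['eef_pos']
        T=T@np.array(c['hand_eye']);Rt,o=T[:3,:3],T[:3,3]
    else: Rt=np.array(c['R']).T;o=-Rt@np.array(c['t'])
    d=Rt@np.array([(uv[0]-c['cx'])/f(c),(uv[1]-c['cy'])/f(c),1]);return o+d*(z-o[2])/d[2]
E
python3 - <<'E'
from h import *
a=shot('scene');b=shot('side')
s=lambda u,v:(180+u/4.503,175+v/4.5)
P={'FL':(s(12,145),12),'FR':(s(605,322),12),'BR':(s(765,165),12),'BL':(s(218,30),12),'knob':(s(315,117),67),'dishc':(s(393,90),49),'dishw':(s(283,62),49),'tile':(s(508,138),40),'pile':((380.9,259.4),30)}
for k,(p,z) in P.items(): print(k,ray(a,p,z).round(1))
t=lambda u,v:(190+u/2.4,155+(v-360)/2.4)
for k,p,z in(('knob',t(157,453),67),('dishc',t(93,467),49),('dishw',t(96,506),49),('pile',(397*.64,228*.64),30)): print('side',k,ray(b,p,z).round(1))
c=shot('wrist');print(c['vfov'],c['cx'],c['cy'],np.array(c['hand_eye']).round(3).tolist())
E
```

```text
FL [405.9 179.2  12. ]
FR [ 455.9 -232.1   12. ]
BR [ 691.7 -211.1   12. ]
BL [641.4 208.2  12. ]
knob [470.6 -18.6  67. ]
dishc [566.6  -6.8  49. ]
dishw [557.1  76.9  49. ]
tile [569.3 -93.7  40. ]
pile [ 475.1 -391.7   30. ]
side knob [467.3 -18.2  67. ]
side dishc [562.7  -6.7  49. ]
side dishw [553.9  78.9  49. ]
side pile [ 473.3 -391.1   30. ]
66.54026617465267 255.40856382740176 190.93264582207928 [[-0.002, -0.964, -0.267, 77.836], [1.0, -0.002, -0.0, 0.064], [0.0, -0.267, 0.964, -171.026], [0.0, 0.0, 0.0, 1.0]]
```

Both cameras agree to within 3 mm. The stand yaw is about 0.12 rad, its origin is about (564,-7), the knob is at about (469,-18), and the pile at about (474,-391). I'll move over the pile first and refine with the wrist camera.

Request:
jog_arm:
  series:
    - [0.33, 0.14, 0, 0, 0, -0.07, 0]
    - [0.66, 0.28, 0, 0, 0, -0.14, 0]
    - [1, 0.42, 0, 0, 0, -0.217, 0]
    - [1, 0.42, 0, 0, 0, -0.217, 0]
    - [1, 0.42, 0, 0, 0, -0.217, 0]
  grip_force: 40

```text
clock: 0.77
eef_pos: [366.4, -441.0, 213.1]
eef_rot: [-3.141, 0.0, 0.123]
wrist_force: [-0.1, -0.6, 0.2]
finger_gap: 93.7
finger_force: 0.0
```

Request:
jog_arm:
  series:
    - [0.3, 0.14, 0, 0, 0, 0, 0]
    - [0.6, 0.28, 0, 0, 0, 0, 0]
    - [0.87, 0.42, 0, 0, 0, 0, 0]
    - [0.87, 0.42, 0, 0, 0, 0, 0]
    - [0.87, 0.42, 0, 0, 0, 0, 0]

```text
clock: 1.18
eef_pos: [468.9, -391.8, 213.0]
eef_rot: [-3.141, 0.001, 0.123]
wrist_force: [-0.1, -0.6, 0.3]
finger_gap: 93.6
finger_force: 0.0
```

```bash
python3 - <<'E'
from h import *
c=shot('wrist');print(c['s']['eef_pos'].round(1),c['s']['eef_rot'].round(3),c['s']['joints'].round(2))
cv2.imwrite('pics/w1.png',c['frame'][:,:,::-1])
np.save('w1.npy',c,allow_pickle=True)
E
```

```text
[ 468.9 -391.8  213. ] [-3.141e+00  1.000e-03  1.230e-01] [-0.76  0.44  1.33 -0.    1.37  0.69]
```

View pics/w1.png

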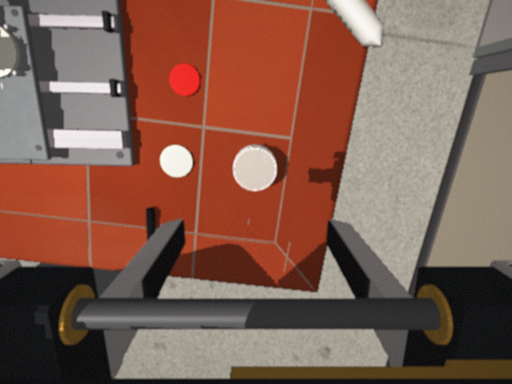

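The wrist view shows the pile at (255,168), the loose white disc at (176,161), the red disc at (184,80), and the stand's right end at upper left. Next I'll fit the pile circle and move over the knob.

```bash
cat >> h.py <<'E'
def circ(c,uv,r0=None,sz=30,z=49,thr=None):
    """refine disc centre near uv by bright low-saturation blob -> ellipse, world"""
    u,v=map(int,uv);p=c['frame'][v-sz:v+sz,u-sz:u+sz]
    m=((p.min(2)>(thr or 130))).astype(np.uint8)
    k,l,st,ce=cv2.connectedComponentsWithStats(m)
    i=1+np.argmax(st[1:,4]);h=cv2.convexHull(np.argwhere(l==i)[:,::-1].astype(np.int32))
    e=cv2.fitEllipse(h);q=(e[0][0]+u-sz,e[0][1]+v-sz)
    w=ray(c,q,z);dep=np.linalg.norm(ray(c,(q[0]+1,q[1]),z)-w)
    return np.round(q,1),np.round(e[1],1),w.round(1),'diam',round(max(e[1])*dep,1),round(min(e[1])*dep,1)
E
python3 - <<'E'
from h import *
c=np.load('w1.npy',allow_pickle=True).item()
print(circ(c,(255,168),z=30),circ(c,(255,168),z=30,thr=150)); print(circ(c,(176,161),z=6))
E
```

```text
(array([254.3, 167.8]), array([44.3, 46. ]), array([ 477.9, -389. ,   30. ]), 'diam', np.float64(56.5), np.float64(54.5)) (array([254.2, 168. ]), array([43.9, 45.2]), array([ 477.7, -389. ,   30. ]), 'diam', np.float64(55.5), np.float64(53.9))
(array([175.7, 160.6]), array([31.6, 33.5]), array([ 470.3, -286.8,    6. ]), 'diam', np.float64(43.7), np.float64(41.2))
```

Request:
jog_arm:
  series:
    - [0, 0.33, 0, 0, 0, 0, 0]
    - [0, 0.66, 0, 0, 0, 0, 0]
    - [0, 1, 0, 0, 0, 0, 0]

```text
clock: 1.48
eef_pos: [467.0, -272.1, 213.2]
eef_rot: [-3.141, 0.0, 0.118]
wrist_force: [1.6, -0.4, 0.7]
finger_gap: 94.0
finger_force: 0.0
```

Request:
jog_arm:
  series:
    - [0, 0.33, 0, 0, 0, 0, 0]
    - [0, 0.66, 0, 0, 0, 0, 0]
    - [0, 1, 0, 0, 0, 0, 0]
    - [0, 1, 0, 0, 0, 0, 0]

```text
clock: 1.82
eef_pos: [467.8, -148.3, 214.0]
eef_rot: [-3.141, -0.001, 0.123]
wrist_force: [-0.4, -0.6, -0.3]
finger_gap: 93.8
finger_force: 0.0
```

Request:
jog_arm:
  series:
    - [0, 0.33, 0, 0, 0, 0, 0]
    - [-0.2, 0.66, 0, 0, 0, 0, 0]
    - [-0.4, 0.8, 0, 0, 0, 0, 0]
    - [-0.4, 0.8, 0, 0, 0, 0, 0]
    - [-0.4, 0.8, 0, 0, 0, 0, 0]

```text
clock: 2.23
eef_pos: [420.2, -56.5, 214.1]
eef_rot: [3.141, -0.001, 0.12]
wrist_force: [1.0, 0.2, 0.9]
finger_gap: 93.5
finger_force: 0.0
```

```bash
python3 - <<'E'
from h import *
c=shot('wrist');print(c['s']['eef_pos'].round(1),c['s']['eef_rot'].round(3))
cv2.imwrite('pics/w2.png',cv2.resize(c['frame'][:,:,::-1],(800,600)))
np.save('w2.npy',c,allow_pickle=True)
E
```

```text
[420.2 -56.5 214.1] [ 3.141e+00 -1.000e-03  1.200e-01]
```

View pics/w2.png

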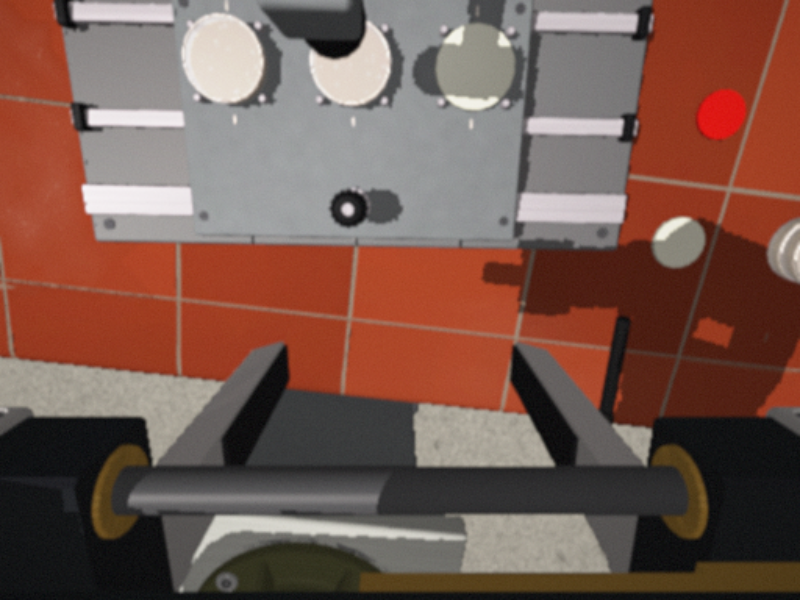

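The wrist view (800x600) shows the knob at (349,208), the waiting dish at (223,57), the counted dish at (350,62), the flat tile at (475,67), and the base front corners at (98,241) and (617,249).

```bash
python3 - <<'E'
from h import *
c=np.load('w2.npy',allow_pickle=True).item()
k=.64
for n,p,z in(('knob',(349,208),76.5),('FL',(98,241),12),('FR',(617,249),12),('dw',(223,57),49),('dc',(350,62),49),('tile',(475,67),40)): print(n,ray(c,(p[0]*k,p[1]*k),z).round(1))
print(circ(c,(223*k,57*k),z=49,sz=32)); 
p=c['frame'][115:150,205:245]; m=(p.max(2)<60).astype(np.uint8)
kk,l,st,ce=cv2.connectedComponentsWithStats(m);i=1+np.argmax(st[1:,4]);e=cv2.fitEllipse(cv2.convexHull(np.argwhere(l==i)[:,::-1].astype(np.int32)))
q=(205+e[0][0],115+e[0][1]);print(q,e,ray(c,q,70))
E
```

```text
knob [470.7 -16.9  76.5]
FL [414.5 190.8  12. ]
FR [ 458.3 -232.5   12. ]
dw [557.   77.9  49. ]
dc [564.   -6.3  49. ]
tile [572.9 -90.8  40. ]
(array([133.9,  32.1]), array([73.8, 85.3]), array([560.,  87.,  49.]), 'diam', np.float64(88.4), np.float64(76.5))
(223.13740348815918, 133.04102897644043) ((18.13740348815918, 18.04102897644043), (22.02553367614746, 22.819704055786133), 102.13436126708984) [470.24562508 -16.06994002  70.        ]
```

Request:
jog_arm:
  series:
    - [0.2, 0.16, 0, 0, 0, 0, 0]
    - [0.419, 0.332, -0.15, 0, 0, -0.006, 0]
    - [0.419, 0.332, -0.4, 0, 0, -0.006, 0]
    - [0.419, 0.332, -0.65, 0, 0, -0.006, 0]
    - [0.419, 0.332, -0.8, 0, 0, -0.006, 0]
    - [0.419, 0.332, -0.8, 0, 0, -0.006, 0]
    - [0.419, 0.332, -0.8, 0, 0, -0.006, 0]

```text
clock: 2.87
eef_pos: [471.5, -17.2, 117.3]
eef_rot: [-3.141, 0.001, 0.109]
wrist_force: [0.5, -0.1, 0.7]
finger_gap: 93.8
finger_force: 0.0
```

```bash
python3 - <<'E'
from h import *
c=shot('wrist');print(c['s']['eef_pos'].round(1),c['s']['eef_rot'].round(3))
b=shot('side')
im=np.zeros((384,800,3),np.uint8);im[:,:512]=c['frame'][:,:,::-1]
p=cv2.resize(b['frame'][90:250,180:300,::-1],(288,384),interpolation=cv2.INTER_CUBIC);im[:,512:]=p
cv2.imwrite('pics/w3.png',im)
np.save('w3.npy',c,allow_pickle=True)
E
```

```text
[471.5 -17.2 117.3] [-3.141e+00  1.000e-03  1.090e-01]
```

View pics/w3.png

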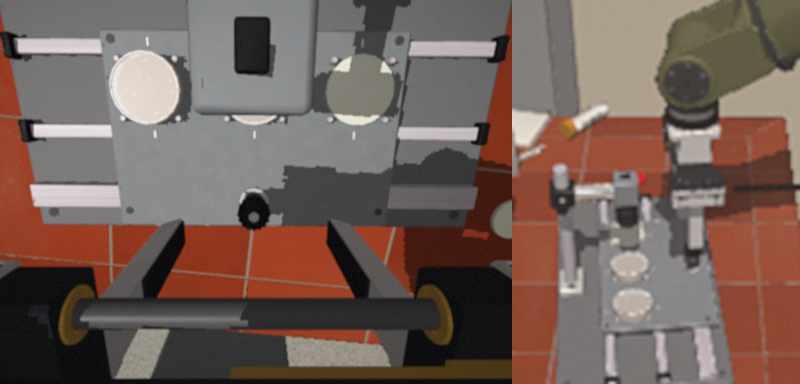

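The knob top is at (254,216), centred between the fingers. The waiting dish is at (146,87) and the tile at (360,90). In the side view no camera housing sticks out of the gripper.

```bash
python3 - <<'E'
from h import *
c=np.load('w3.npy',allow_pickle=True).item()
P={n:ray(c,p,z) for n,p,z in(('knob',(254,216),76.5),('knobtopdot',(254,216),70),('dw',(146,87),49),('tile',(360,90),40),('FL',(43,224),12),('FR',(470,224),12),('CL',(122,217),34),('CR',(389,223),34))}
for n,v in P.items(): print(n,v.round(1))
for a,b in(('dw','tile'),('FL','FR'),('CL','CR')):
    d=P[a]-P[b];print(a,b,np.hypot(*d[:2]).round(1),np.arctan2(-d[0],d[1]).round(3))
E
```

```text
knob [470.6 -16.1  76.5]
knobtopdot [468.2 -16.3  70. ]
dw [556.7  77.1  49. ]
tile [573.2 -90.6  40. ]
FL [415.1 193.   12. ]
FR [ 461.6 -236.4   12. ]
CL [440.7 103.7  34. ]
CR [ 461.4 -143.1   34. ]
dw tile 168.5 0.098
FL FR 431.9 0.108
CL CR 247.7 0.084
```

Request:
jog_arm:
  series:
    - [0, 0, -0.12, 0, 0, 0, 0]
    - [0, 0, -0.25, 0, 0, 0, 0]
    - [0, 0, -0.38, 0, 0, 0, 0.25]
    - [0, 0, -0.427, 0, 0, 0, 0.5]
    - [0, 0, -0.427, 0, 0, 0, 0.6]
    - [0, 0, -0.427, 0, 0, 0, 0.65]
    - [0, 0, -0.427, 0, 0, 0, 0.65]
    - [0, 0, -0.427, 0, 0, 0, 0.65]

```text
clock: 3.63
eef_pos: [471.8, -16.1, 67.2]
eef_rot: [3.141, -0.002, 0.11]
wrist_force: [0.6, 0.5, -0.4]
finger_gap: 57.8
finger_force: 0.0
```

Request:
jog_arm:
  series:
    - [0, 0, 0, 0, 0, 0, 0.7]
    - [0, 0, 0, 0, 0, 0, 0.7]
    - [0, 0, 0, 0, 0, 0, 0.7]
    - [0, 0, 0, 0, 0, 0, 0.8]
    - [0, 0, 0, 0, 0, 0, 0.8]
    - [0, 0, 0, 0, 0, 0, 0.8]

```text
clock: 4.13
eef_pos: [471.3, -16.0, 66.2]
eef_rot: [3.142, -0.0, 0.111]
wrist_force: [-0.4, -0.1, -0.2]
finger_gap: 22.2
finger_force: 40.0
```

Request:
jog_arm:
  series:
    - [0, 0, 0, 0, 0, 0, 0.85]
    - [0, 0, 0, 0, 0, 0, 0.9]
    - [0, 0, 0, 0, 0, 0, 1]
    - [0, 0, 0, 0, 0, 0, 1]
    - [0, 0, 0, 0, 0, 0, 1]
    - [0, 0, 0, 0, 0, 0, 1]

```text
clock: 4.63
eef_pos: [471.2, -16.0, 66.2]
eef_rot: [-3.142, -0.0, 0.111]
wrist_force: [-0.9, 0.8, 0.8]
finger_gap: 22.7
finger_force: 40.0
```

Request:
jog_arm:
  series:
    - [0, 0, 0.03, 0, 0, 0, 1]
    - [0, 0, 0.06, 0, 0, 0, 1]
    - [0, 0, 0.085, 0, 0, 0, 1]
    - [0, 0, 0.105, 0, 0, 0, 1]
    - [0, 0, 0.105, 0, 0, 0, 1]
    - [0, 0, 0.105, 0, 0, 0, 1]

```text
clock: 5.13
eef_pos: [471.2, -16.0, 78.8]
eef_rot: [-3.142, -0.0, 0.111]
wrist_force: [4.0, -0.1, -9.5]
finger_gap: 22.1
finger_force: 40.0
```

Request:
jog_arm:
  series:
    - [0.012, -0.12, 0, 0, 0, 0, 1]
    - [0.025, -0.24, 0, 0, 0, 0, 1]
    - [0.037, -0.36, 0, 0, 0, 0, 1]
    - [0.05, -0.48, 0, 0, 0, 0, 1]
    - [0.062, -0.6, 0, 0, 0, 0, 1]
    - [0.074, -0.704, 0, 0, 0, 0, 1]
    - [0.074, -0.704, 0, 0, 0, 0, 1]
    - [0.074, -0.704, 0, 0, 0, 0, 1]

```text
clock: 5.8
eef_pos: [480.0, -100.9, 78.6]
eef_rot: [3.141, 0.0, 0.11]
wrist_force: [3.2, -2.2, -8.6]
finger_gap: 22.6
finger_force: 40.0
```

Request:
jog_arm:
  series:
    - [0, 0, -0.03, 0, 0, 0, 1]
    - [0, 0, -0.06, 0, 0, 0, 1]
    - [0, 0, -0.085, 0, 0, 0, 1]
    - [0, 0, -0.1, 0, 0, 0, 1]
    - [0, 0, -0.105, 0, 0, 0, 1]
    - [0, 0, -0.105, 0, 0, 0, 1]

```text
clock: 6.3
eef_pos: [479.9, -100.2, 66.3]
eef_rot: [-3.141, 0.001, 0.111]
wrist_force: [-1.8, 1.8, -1.2]
finger_gap: 22.7
finger_force: 40.0
```

The pin is down at its original height with only about 1 N left, so it is home. Releasing and rising.

Request:
jog_arm:
  series:
    - [0, 0, 0, 0, 0, 0, 0.6]
    - [0, 0, 0, 0, 0, 0, 0.4]
    - [0, 0, 0, 0, 0, 0, 0.2]
    - [0, 0, 0, 0, 0, 0, 0]
    - [0, 0, 0, 0, 0, 0, 0]
    - [0, 0, 0.15, 0, 0, 0, 0]
    - [0, 0, 0.45, 0, 0, 0, 0]
    - [0, 0, 0.75, 0, 0, 0, 0]

```text
clock: 6.97
eef_pos: [479.4, -100.3, 156.7]
eef_rot: [-3.141, 0.002, 0.11]
wrist_force: [0.7, 0.3, 1.4]
finger_gap: 72.7
finger_force: 0.0
```

Request:
jog_arm:
  series:
    - [0, 0, 0.3, 0, 0, 0, 0]
    - [-0.2, 0, 0.6, 0, 0, 0, 0]
    - [-0.4, 0, 0.6, 0, 0, 0, 0]
    - [-0.4, 0, 0.6, 0, 0, 0, 0]
    - [-0.4, 0, 0.6, 0, 0, 0, 0]

```text
clock: 7.38
eef_pos: [431.9, -100.6, 228.8]
eef_rot: [3.141, -0.002, 0.11]
wrist_force: [0.7, -0.0, -1.6]
finger_gap: 94.3
finger_force: 0.0
```

```bash
python3 - <<'E'
from h import *
c=shot('wrist');print(c['s']['eef_pos'].round(1),c['s']['eef_rot'].round(3))
cv2.imwrite('pics/w4.png',cv2.resize(c['frame'][:,:,::-1],(800,600)))
np.save('w4.npy',c,allow_pickle=True)
E
```

```text
[ 431.9 -100.6  228.8] [ 3.141e+00 -2.000e-03  1.100e-01]
```

View pics/w4.png

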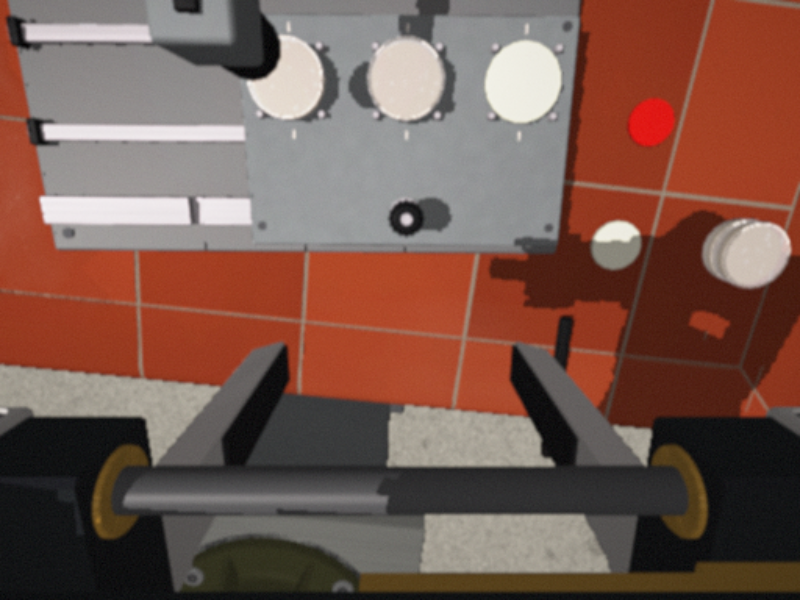

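After indexing, the waiting dish is at (287,76) under the lens, the counted dish at (407,79), the tile at (524,81), and the knob at (406,218).

```bash
python3 - <<'E'
from h import *
c=np.load('w4.npy',allow_pickle=True).item()
k=.64
for n,p,z in(('knob',(406,218),76.5),('dw',(287,76),49),('dc',(407,79),49),('tile',(524,81),40),('knobBase',(406,218),70)): print(n,ray(c,(p[0]*k,p[1]*k),z).round(1))
p=(407*k,79*k);print(circ(c,p,z=49,sz=29,thr=150),circ(c,p,z=49,sz=29,thr=165))
E
```

```text
knob [ 479.1 -100.2   76.5]
dw [565.5  -6.8  49. ]
dc [572.7 -90.8  49. ]
tile [ 582.2 -174.9   40. ]
knobBase [ 478.5 -100.4   70. ]
(array([257.9,  49.1]), array([49.5, 59. ]), array([573.9, -87.8,  49. ]), 'diam', np.float64(64.7), np.float64(54.4)) (array([258.5,  49. ]), array([48.6, 55.3]), array([574.1, -88.4,  49. ]), 'diam', np.float64(60.7), np.float64(53.3))
```

Request:
jog_arm:
  series:
    - [0, 0, 0, 0, 0, 0.08, 0]
    - [0, 0, 0, 0, 0, 0.16, 0]
    - [0, 0, 0, 0, 0, 0.24, 0]
    - [0, 0, 0, 0, 0, 0.32, 0]
    - [0, 0, 0, 0, 0, 0.39, 0]
    - [0, 0, 0, 0, 0, 0.47, 0]
    - [0, 0, 0, 0, 0, 0.55, 0]
    - [0, 0, 0, 0, 0, 0.6, 0]

```text
clock: 8.1
eef_pos: [432.7, -100.4, 227.2]
eef_rot: [-3.14, 0.0, 1.06]
wrist_force: [-0.4, 0.2, -0.1]
finger_gap: 94.1
finger_force: 0.0
```

Request:
jog_arm:
  series:
    - [0.1, 0.02, 0, 0, 0, 0.08, 0]
    - [0.25, 0.04, 0, 0, 0, 0.16, 0]
    - [0.45, 0.06, 0, 0, 0, 0.24, 0]
    - [0.65, 0.085, 0, 0, 0, 0.31, 0]
    - [0.85, 0.085, 0, 0, 0, 0.36, 0]
    - [1, 0.085, 0, 0, 0, 0.397, 0]
    - [1, 0.085, 0, 0, 0, 0.397, 0]
    - [1, 0.085, 0, 0, 0, 0.397, 0]

```text
clock: 8.77
eef_pos: [552.6, -90.0, 226.4]
eef_rot: [-3.139, -0.001, 1.676]
wrist_force: [-0.2, -0.1, 0.3]
finger_gap: 93.9
finger_force: 0.0
```

```bash
python3 - <<'E'
from h import *
c=shot('wrist');print(c['s']['eef_pos'].round(1),c['s']['eef_rot'].round(3),c['s']['joints'].round(2))
cv2.imwrite('pics/w5.png',c['frame'][:,:,::-1])
np.save('w5.npy',c,allow_pickle=True)
E
```

```text
[552.6 -90.  226.4] [-3.139e+00 -1.000e-03  1.676e+00] [-0.23  0.31  1.47 -0.    1.36 -0.33]
```

View pics/w5.png

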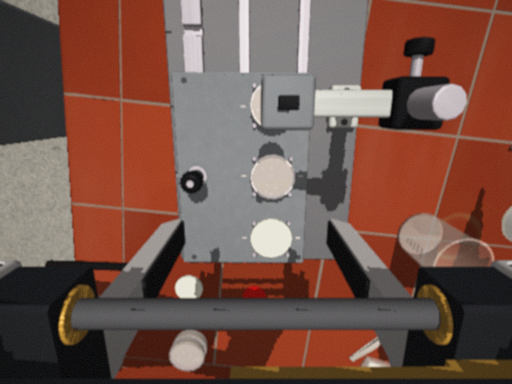

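The counted dish is at (272,177), aligned with the fingers. The lens housing at (288,102) is well clear.

```bash
python3 - <<'E'
from h import *
c=np.load('w5.npy',allow_pickle=True).item()
for t in(140,155,170): print(circ(c,(272,177),z=49,sz=28,thr=t))
for t in(150,): print(circ(c,(271,238),z=40,sz=26,thr=t))
print(ray(c,(272,177),49))
E
```

```text
(array([272.5, 165.2]), array([56.9, 69.6]), array([571.3, -74.4,  49. ]), 'diam', np.float64(83.9), np.float64(68.6))
(array([272.9, 177.1]), array([42.6, 46.4]), array([573.6, -89. ,  49. ]), 'diam', np.float64(56.6), np.float64(51.9))
(array([272.5, 177.6]), array([40.4, 45.4]), array([573.3, -89.7,  49. ]), 'diam', np.float64(55.4), np.float64(49.3))
(array([270.7, 236.5]), array([41.7, 44.1]), array([ 581.1, -171.3,   40. ]), 'diam', np.float64(58.4), np.float64(55.2))
[572.4974823  -88.96827274  49.        ]
```

Request:
jog_arm:
  series:
    - [0.172, 0, -0.2, 0, 0, 0, 0]
    - [0.172, 0, -0.5, 0, 0, 0, 0]
    - [0.172, 0, -0.8, 0, 0, 0, 0.1]
    - [0.172, 0, -1, 0, 0, 0, 0.15]
    - [0.172, 0, -1, 0, 0, 0, 0.2]
    - [0.172, 0, -1, 0, 0, 0, 0.2]
  grip_force: 10

```text
clock: 9.32
eef_pos: [572.2, -90.3, 108.2]
eef_rot: [-3.14, -0.0, 1.676]
wrist_force: [1.1, 1.0, 1.2]
finger_gap: 75.6
finger_force: 0.0
```

Request:
jog_arm:
  series:
    - [0.008, 0, -0.2, 0, 0, 0, 0.2]
    - [0.008, 0, -0.38, 0, 0, 0, 0.2]
    - [0.008, 0, -0.48, 0, 0, 0, 0.2]
    - [0.008, 0, -0.53, 0, 0, 0, 0.2]
    - [0.008, 0, -0.53, 0, 0, 0, 0.2]
    - [0.008, 0, -0.53, 0, 0, 0, 0.3]
    - [0.008, 0, -0.53, 0, 0, 0, 0.35]
    - [0.008, 0, -0.53, 0, 0, 0, 0.38]

```text
clock: 9.98
eef_pos: [574.3, -90.4, 45.9]
eef_rot: [3.14, 0.001, 1.677]
wrist_force: [0.2, 0.3, 0.0]
finger_gap: 59.7
finger_force: 0.0
```

Request:
jog_arm:
  series:
    - [0, 0, 0, 0, 0, 0, 0.4]
    - [0, 0, 0, 0, 0, 0, 0.43]
    - [0, 0, 0, 0, 0, 0, 0.46]
    - [0, 0, 0, 0, 0, 0, 0.5]
    - [0, 0, 0, 0, 0, 0, 0.5]
    - [0, 0, 0, 0, 0, 0, 0.5]

```text
clock: 10.48
eef_pos: [574.0, -90.3, 45.2]
eef_rot: [3.141, 0.0, 1.677]
wrist_force: [-2.0, -0.4, 5.5]
finger_gap: 54.7
finger_force: 10.0
```

Request:
jog_arm:
  series:
    - [0, 0, 0.04, 0, 0, 0, 0.5]
    - [0, 0, 0.1, 0, 0, 0, 0.5]
    - [0, 0, 0.2, 0, 0, 0, 0.5]
    - [0, 0, 0.4, 0, 0, 0, 0.5]
    - [0, 0, 0.6, 0, 0, 0, 0.5]
    - [0, 0, 0.6, 0, 0, 0, 0.5]

```text
clock: 10.98
eef_pos: [575.7, -90.7, 122.3]
eef_rot: [3.135, 0.002, 1.677]
wrist_force: [1.0, -0.6, 0.7]
finger_gap: 54.1
finger_force: 10.0
```

Request:
jog_arm:
  series:
    - [0, -0.08, 0.1, 0, 0, 0, 0.5]
    - [0, -0.2, 0.2, 0, 0, 0, 0.5]
    - [0, -0.36, 0.3, 0, 0, 0, 0.5]
    - [0, -0.52, 0.35, 0, 0, 0, 0.5]
    - [0, -0.68, 0.35, 0, 0, 0, 0.5]
    - [0, -0.84, 0.35, 0, 0, 0, 0.5]
    - [0, -1, 0.35, 0, 0, 0, 0.5]

```text
clock: 11.57
eef_pos: [573.6, -211.2, 159.3]
eef_rot: [3.141, 0.0, 1.677]
wrist_force: [-0.7, -0.2, -0.1]
finger_gap: 54.3
finger_force: 10.0
```

Request:
jog_arm:
  series:
    - [-0.06, -0.16, 0, 0, 0, 0, 0.5]
    - [-0.12, -0.32, 0, 0, 0, 0, 0.5]
    - [-0.18, -0.48, 0, 0, 0, 0, 0.5]
    - [-0.24, -0.64, 0, 0, 0, 0, 0.5]
    - [-0.32, -0.8, 0, 0, 0, 0, 0.5]
    - [-0.4, -1, 0, 0, 0, 0, 0.5]

```text
clock: 12.07
eef_pos: [525.3, -330.7, 159.2]
eef_rot: [3.141, 0.0, 1.677]
wrist_force: [1.2, 0.3, 0.0]
finger_gap: 54.6
finger_force: 10.0
```

Request:
jog_arm:
  series:
    - [-0.06, -0.16, 0, 0, 0, 0, 0.5]
    - [-0.12, -0.32, 0, 0, 0, 0, 0.5]
    - [-0.2, -0.5, 0, 0, 0, 0, 0.5]
    - [-0.3, -0.7, 0, 0, 0, 0, 0.5]
    - [-0.37, -0.85, 0, 0, 0, 0, 0.5]
    - [-0.41, -0.95, 0, 0, 0, 0, 0.5]
    - [-0.41, -0.95, 0, 0, 0, 0, 0.5]
    - [-0.41, -0.95, 0, 0, 0, 0, 0.5]

```text
clock: 12.73
eef_pos: [476.6, -444.1, 158.7]
eef_rot: [3.142, -0.0, 1.676]
wrist_force: [1.3, -0.2, -0.2]
finger_gap: 54.7
finger_force: 10.0
```

```bash
python3 - <<'E'
from h import *
c=shot('wrist');print(c['s']['eef_pos'].round(1),c['s']['eef_rot'].round(3),c['s']['joints'].round(2))
a=shot('scene')
im=np.zeros((384,800,3),np.uint8);im[:,:512]=c['frame'][:,:,::-1]
im[:,512:]=cv2.resize(a['frame'][150:310,310:430,::-1],(288,384),interpolation=cv2.INTER_CUBIC)
cv2.imwrite('pics/w6.png',im)
np.save('w6.npy',c,allow_pickle=True)
E
```

```text
[ 476.6 -444.1  158.7] [ 3.142 -0.     1.676] [-0.81  0.57  1.27  0.    1.31 -0.91]
```

View pics/w6.png

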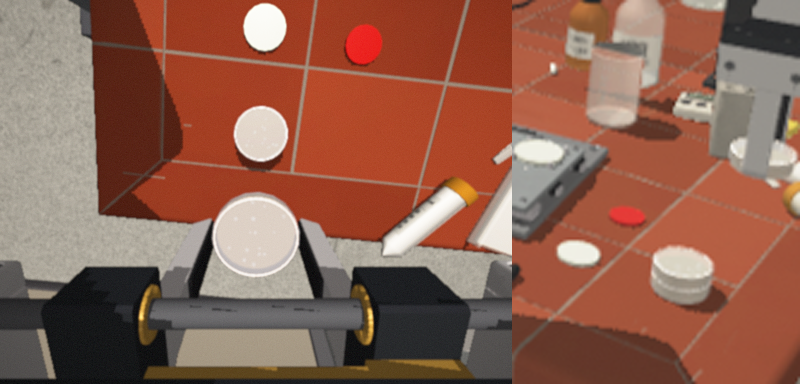

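The held dish is level at (256,235), and the pile top is at (261,134). I'll fit both.

```bash
python3 - <<'E'
from h import *
c=np.load('w6.npy',allow_pickle=True).item()
for t in(130,145,160): print('pile',circ(c,(261,134),z=30,sz=32,thr=t))
for t in(190,): pass
g=c['frame'];sub=cv2.GaussianBlur(cv2.cvtColor(g,cv2.COLOR_RGB2GRAY),(3,3),0)
ci=cv2.HoughCircles(sub[180:290,190:320],cv2.HOUGH_GRADIENT,1,30,param1=100,param2=15,minRadius=36,maxRadius=48);print(ci)
for q in ci[0][:2]:
    p=(q[0]+190,q[1]+180);w=ray(c,p,162.5);print(p,w,2*q[2]*np.linalg.norm(ray(c,(p[0]+1,p[1]),162.5)-w))
E
```

```text
pile (array([260.6, 133.2]), array([53.9, 55.4]), array([ 476.2, -388.7,   30. ]), 'diam', np.float64(55.8), np.float64(54.4))
pile (array([260.6, 133.2]), array([53.8, 55.2]), array([ 476.2, -388.7,   30. ]), 'diam', np.float64(55.6), np.float64(54.2))
pile (array([260.6, 133.2]), array([53.6, 54.6]), array([ 476.2, -388.7,   30. ]), 'diam', np.float64(55.0), np.float64(54.0))
[[[65.5 54.5 43. ]]]
(np.float32(255.5), np.float32(234.5)) [ 476.37950503 -440.64982674  162.5       ] 53.173326913292
```

Request:
jog_arm:
  series:
    - [0, 0.12, 0, 0, 0, 0, 0.5]
    - [0, 0.26, 0, 0, 0, 0, 0.5]
    - [0, 0.4, -0.1, 0, 0, 0, 0.5]
    - [0, 0.446, -0.28, 0, 0, 0, 0.5]
    - [0, 0.446, -0.48, 0, 0, 0, 0.5]
    - [0, 0.446, -0.66, 0, 0, 0, 0.5]
    - [0, 0.446, -0.8, 0, 0, 0, 0.5]
    - [0, 0.446, -0.84, 0, 0, 0, 0.5]

```text
clock: 13.5
eef_pos: [476.2, -388.7, 55.2]
eef_rot: [-3.139, -0.003, 1.678]
wrist_force: [-0.7, 1.5, 0.3]
finger_gap: 54.8
finger_force: 10.0
```

```bash
python3 - <<'E'
from h import *
a=shot('scene');b=shot('side');print(a['s']['eef_pos'].round(1))
np.save('ab.npy',[a,b],allow_pickle=True)
im=np.zeros((500,800,3),np.uint8)
im[:,:400]=cv2.resize(a['frame'][220:300,346:410,::-1],(400,500),interpolation=cv2.INTER_CUBIC)
im[:,400:]=cv2.resize(b['frame'][110:170,230:278,::-1],(400,500),interpolation=cv2.INTER_CUBIC)
cv2.imwrite('pics/w7.png',im)
E
```

```text
[ 476.2 -388.7   55.2]
```

View pics/w7.png

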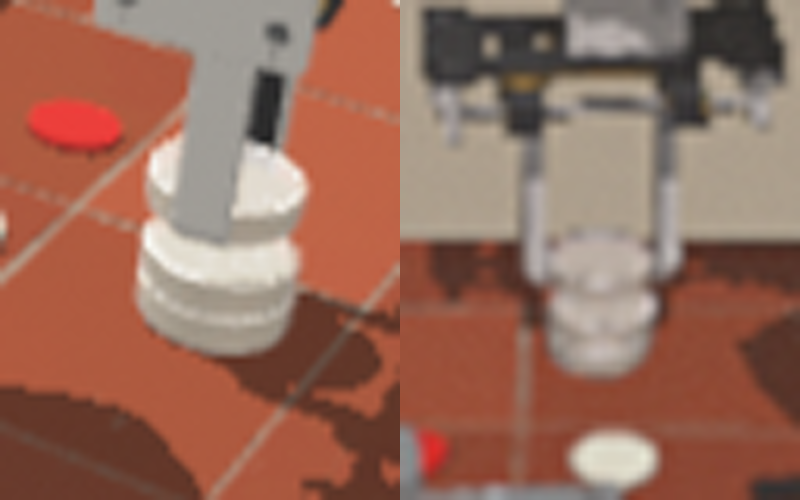

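The scene crop shows the held dish spanning columns 147..308 and the pile's top dish 140..300. The side crop shows the held dish at 549..656 and the pile at 548..660, so it is nearly centred. Next I'll work out the residual.

```bash
python3 - <<'E'
from h import *
a,b=np.load('ab.npy',allow_pickle=True)
def pr(c,X):
    v=np.array(c['R'])@X+np.array(c['t']);return c['cx']+f(c)*v[0]/v[2]
P=np.array([476.7,-389.5,0])
from scipy.optimize import least_squares
obs={'held':((346+227.5/6.25,230+602.5/8.333),51.5),'pileT':((346+219.7/6.25,230+604/8.333),22.5),'pileL':((346+217.2/6.25,230+604/8.333),7.5)}
for n,((u,w),z) in obs.items():
    r=least_squares(lambda p:[pr(a,np.array([*p,z]))-u,pr(b,np.array([*p,z]))-w],P[:2]);print(n,r.x.round(1))
E
```

```text
held [ 255.7 -482.4]
pileT [ 252.2 -485.8]
pileL [ 250.8 -487.7]
```

```bash
python3 - <<'E'
from h import *
a,b=np.load('ab.npy',allow_pickle=True)
def pr(c,X):
    v=np.array(c['R'])@X+np.array(c['t']);return c['cx']+f(c)*v[0]/v[2]
P=np.array([476.7,-389.5,0])
from scipy.optimize import least_squares
obs={'held':((346+227.5/6.25,230+202.5/8.333),51.5),'pileT':((346+219.7/6.25,230+204/8.333),22.5),'pileL':((346+217.2/6.25,230+204/8.333),7.5)}
for n,((u,w),z) in obs.items():
    r=least_squares(lambda p:[pr(a,np.array([*p,z]))-u,pr(b,np.array([*p,z]))-w],P[:2]);print(n,r.x.round(1))
E
```

```text
held [ 472.3 -393.3]
pileT [ 471.5 -394.9]
pileL [ 471.5 -396.1]
```

Request:
jog_arm:
  series:
    - [-0.003, -0.01, 0, 0, 0, 0, 0.5]
    - [-0.003, -0.01, -0.03, 0, 0, 0, 0.5]
    - [-0.003, -0.01, -0.06, 0, 0, 0, 0.5]
    - [-0.003, -0.01, -0.085, 0, 0, 0, 0.5]
    - [-0.003, -0.01, -0.085, 0, 0, 0, 0.5]
    - [-0.003, -0.01, -0.085, 0, 0, 0, 0.5]

```text
clock: 14.1
eef_pos: [476.1, -391.9, 47.6]
eef_rot: [-3.141, -0.0, 1.677]
wrist_force: [0.5, 0.4, -1.3]
finger_gap: 54.9
finger_force: 10.0
```

Request:
jog_arm:
  series:
    - [0, 0, 0, 0, 0, 0, 0.5]
    - [0, 0, 0, 0, 0, 0, 0.5]
    - [0, 0, 0, 0, 0, 0, 0.5]

```text
clock: 14.35
eef_pos: [476.2, -392.0, 47.8]
eef_rot: [3.141, 0.0, 1.677]
wrist_force: [0.6, 0.2, -0.6]
finger_gap: 54.7
finger_force: 10.0
```

```bash
python3 - <<'E'
from h import *
a=shot('scene');b=shot('side');print(a['s']['eef_pos'].round(1),b['s']['eef_pos'].round(1))
im=np.zeros((500,800,3),np.uint8)
im[:,:400]=cv2.resize(a['frame'][220:300,346:410,::-1],(400,500),interpolation=cv2.INTER_CUBIC)
im[:,400:]=cv2.resize(b['frame'][110:170,230:278,::-1],(400,500),interpolation=cv2.INTER_CUBIC)
cv2.imwrite('pics/w8.png',im)
# silhouette edges (scene): widest bright extent per row
for n,c,(r0,r1,c0,c1),T in(('scene',a,(243,278,360,400),125),('side',b,(138,156,245,265),115)):
    for r in range(r0,r1,1):
        g=c['frame'][r,c0:c1].astype(int);m=np.where((g.min(1)>T-25)&(g[:,0]-g[:,2]<45))[0]
        if len(m):print(n,r,m[0]+c0,m[-1]+c0,end='; ')
    print()
E
```

```text
[ 476.2 -392.    47.8] [ 476.2 -392.    47.7]
scene 243 377 392; scene 244 376 392; scene 245 376 391; scene 246 375 391; scene 247 373 391; scene 248 371 392; scene 249 371 393; scene 250 371 393; scene 251 371 394; scene 252 371 394; scene 253 371 394; scene 254 371 394; scene 255 370 394; scene 256 369 394; scene 257 369 394; scene 258 369 393; scene 259 369 393; scene 260 369 392; scene 261 369 392; scene 262 369 392; scene 263 368 392; scene 264 368 392; scene 265 369 392; scene 266 369 393; scene 267 368 392; scene 268 368 392; scene 269 369 392; scene 270 369 391; scene 271 370 391; scene 272 371 391; scene 273 372 390; scene 274 374 389; scene 275 376 388; scene 276 380 385; 
side 138 245 264; side 139 245 263; side 140 245 263; side 141 245 263; side 142 245 263; side 143 245 262; side 144 245 261; side 145 247 260; side 146 248 260; side 147 248 260; side 148 248 259; side 149 248 259; side 150 248 259; side 151 248 259; side 152 248 258; side 153 249 258; side 154 250 256;
```

Request:
jog_arm:
  series:
    - [0, 0.009, 0, 0, 0, 0, 0.5]
    - [0, 0.009, -0.015, 0, 0, 0, 0.5]
    - [0, 0.009, -0.03, 0, 0, 0, 0.5]
    - [0, 0.009, -0.042, 0, 0, 0, 0.5]
    - [0, 0.009, -0.042, 0, 0, 0, 0.5]
    - [0, 0.009, -0.042, 0, 0, 0, 0.5]
    - [0, 0.009, -0.042, 0, 0, 0, 0.5]

```text
clock: 15.03
eef_pos: [476.2, -390.9, 42.6]
eef_rot: [-3.142, 0.0, 1.677]
wrist_force: [-0.6, 0.2, -1.2]
finger_gap: 54.8
finger_force: 10.0
```

Request:
jog_arm:
  series:
    - [0, 0, -0.004, 0, 0, 0, 0.5]
    - [0, 0, -0.008, 0, 0, 0, 0.5]
    - [0, 0, -0.008, 0, 0, 0, 0.5]
    - [0, 0, -0.008, 0, 0, 0, 0.5]

```text
clock: 15.37
eef_pos: [476.1, -390.9, 41.6]
eef_rot: [-3.142, 0.0, 1.677]
wrist_force: [-0.4, -0.4, -0.8]
finger_gap: 54.8
finger_force: 10.0
```

Request:
jog_arm:
  series:
    - [0, 0, -0.004, 0, 0, 0, 0.5]
    - [0, 0, -0.004, 0, 0, 0, 0.5]
    - [0, 0, -0.004, 0, 0, 0, 0.5]

```text
clock: 15.62
eef_pos: [476.2, -390.9, 41.2]
eef_rot: [3.141, 0.0, 1.677]
wrist_force: [0.6, 0.0, 1.0]
finger_gap: 54.8
finger_force: 10.0
```

Request:
jog_arm:
  series:
    - [0, 0, -0.005, 0, 0, 0, 0.5]
    - [0, 0, -0.005, 0, 0, 0, 0.5]
    - [0, 0, -0.005, 0, 0, 0, 0.5]

```text
clock: 15.87
eef_pos: [476.2, -391.0, 41.2]
eef_rot: [3.141, 0.0, 1.677]
wrist_force: [-1.6, 2.3, 7.2]
finger_gap: 54.4
finger_force: 10.0
```

Contact came at exactly the expected height. I'll ease off, open slowly and rise.

Request:
jog_arm:
  series:
    - [0, 0, 0.003, 0, 0, 0, 0.5]
    - [0, 0, 0.003, 0, 0, 0, 0.4]
    - [0, 0, 0.003, 0, 0, 0, 0.36]
    - [0, 0, 0.003, 0, 0, 0, 0.32]
    - [0, 0, 0.003, 0, 0, 0, 0.25]
    - [0, 0, 0.003, 0, 0, 0, 0.15]
    - [0, 0, 0.003, 0, 0, 0, 0.1]
    - [0, 0, 0.003, 0, 0, 0, 0.1]

```text
clock: 16.53
eef_pos: [476.1, -390.9, 40.8]
eef_rot: [-3.142, -0.0, 1.677]
wrist_force: [-1.0, -0.4, -1.1]
finger_gap: 83.6
finger_force: 0.0
```

Request:
jog_arm:
  series:
    - [0, 0, 0.04, 0, 0, 0, 0.05]
    - [0, 0, 0.12, 0, 0, 0, 0.05]
    - [0, 0, 0.3, 0, 0, 0, 0]
    - [0, 0, 0.55, 0, 0, 0, 0]
    - [0, 0, 0.8, 0, 0, 0, 0]
    - [0, 0, 1, 0, 0, 0, 0]
    - [0, 0, 1, 0, 0, 0, 0]

```text
clock: 17.12
eef_pos: [477.6, -392.1, 167.5]
eef_rot: [3.136, 0.007, 1.677]
wrist_force: [-0.1, -0.2, 0.0]
finger_gap: 94.0
finger_force: 0.0
```

Request:
jog_arm:
  series:
    - [0, -0.15, 0.2, 0, 0, 0, 0]
    - [0, -0.3, 0.3, 0, 0, 0, 0]
    - [0, -0.5, 0.3, 0, 0, 0, 0]
    - [0, -0.5, 0.3, 0, 0, 0, 0]
    - [0, -0.5, 0.3, 0, 0, 0, 0]

```text
clock: 17.53
eef_pos: [475.7, -451.4, 196.6]
eef_rot: [-3.141, -0.0, 1.675]
wrist_force: [-0.7, -1.3, -0.8]
finger_gap: 94.0
finger_force: 0.0
```

```bash
python3 - <<'E'
from h import *
c=shot('wrist');a=shot('scene');print(c['s']['eef_pos'].round(1))
v=ray
# project expected pile top to pixel to seed
from scipy.optimize import fsolve
q=fsolve(lambda p:(ray(c,p,45)-[476.5,-389.6,45])[:2],(256,150));print(q)
for t in(130,150): print('placed top',circ(c,q,z=45,sz=38,thr=t))
g=cv2.GaussianBlur(cv2.cvtColor(c['frame'],cv2.COLOR_RGB2GRAY),(3,3),0);u,w=map(int,q)
for n in(10,15): 
    ci=cv2.HoughCircles(g[w-45:w+45,u-45:u+45],cv2.HOUGH_GRADIENT,1,3,param1=100,param2=n,minRadius=20,maxRadius=32)
    print([] if ci is None else [(ray(c,(x+u-45,y+w-45),45).round(1),r) for x,y,r in ci[0][:4]])
for r in range(236,280,2):
    m=a['frame'][r,355:405].astype(int);m=np.where((m.min(1)>100)&(m[:,0]-m[:,2]<45))[0]
    if len(m):print(r,m[0]+355,m[-1]+355,end='; ')
# knob / dish state
k=manip.read_state();print(k['clock'],k['wrist_force'].round(1))
E
```

```text
[ 475.7 -451.4  196.6]
[261.90193262 125.68580134]
placed top (array([261.7, 125.2]), array([50.4, 52. ]), array([ 476.2, -389.1,   45. ]), 'diam', np.float64(56.0), np.float64(54.2))
placed top (array([261.6, 125.2]), array([50. , 51.5]), array([ 476.2, -389.1,   45. ]), 'diam', np.float64(55.4), np.float64(53.8))
[(array([ 477.1, -389.3,   45. ]), np.float32(26.0)), (array([ 481.5, -389.9,   45. ]), np.float32(30.2)), (array([ 476.2, -411. ,   45. ]), np.float32(21.8)), (array([ 477.7, -385.1,   45. ]), np.float32(29.2))]
[(array([ 477.1, -389.3,   45. ]), np.float32(26.0)), (array([ 481.5, -389.9,   45. ]), np.float32(30.2)), (array([ 477.7, -385.1,   45. ]), np.float32(29.2)), (array([ 471.5, -387.8,   45. ]), np.float32(29.9))]
248 376 383; 250 371 390; 252 370 392; 254 370 393; 256 369 394; 258 369 393; 260 369 393; 262 368 393; 264 368 392; 266 368 392; 268 368 392; 270 369 391; 272 371 390; 274 374 389; 276 380 384; 17.6333 [-0.1  0.2 -0.1]
```

The placed dish is at (476.2,-389.1), against the pile's (476.2,-388.7) measured with the same camera, so it sits square. The arm is clear. Handing in.

```bash
python3 -c "
from cell import manip;print(manip.sign_off())"
```

```text
the job is handed in; nothing more can be done
None
```

The job is handed in at about 18 s: the carriage is one notch over with its pin home and the waiting dish under the lens, and the counted dish is on the pile, within about 1 mm of centre by the wrist camera.

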